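Clip a brass blank, dot-mark it, unclip it

TASK

Swing the spring clip round its pivot screw onto the near edge of the brass blank until the clip is fully home against its stop, so that the blank sits flush along the fence. With the blank clipped, press the red marker cap all the way down and let it come up; then swing the clip clear again, right back to its rear stop, leaving the blank flush at the fence. Be gentle: never lean on the clip's stops with more than 20 N or on the cap with more than 30 N, and leave the other things on the bench alone.

Things in the scene. Friction and masses are not known exactly. Their poses are not given: they have to be found in the camera images.
- stage: Grey marking fixture screwed to the bench, 150 x 190 mm, 12 mm thick. Origin on its underside; x away from the robot at yaw 0, y left, z up. On its top (z = 12 mm): a steel fence 10 mm high along y, near face at x = +25 mm; pins 6 mm high off the blank's ends. The clip's arm is a steel bar, top 32 mm over the fixture's top.
- blank: Loose brass blank, 50 (x) x 100 (y) x 5 mm, about 150 g, origin under its centre, on the fixture's top, 2 to 6 mm short of the fence at first. Flush, its origin is at x = 0 in the fixture's frame (y near -5, z = 12 mm) and parallel. The clip's nose pushes it to the fence before riding up on it: the push at the knob rises to about 5 to 9 N, then falls before the hard stop.
- clip_base: Washer under the spring clip; origin on the clip's vertical pivot axis at the level of the fixture's top, at x = -1, y = +75 mm in the fixture, axes as the fixture's. 55 mm from the pivot the clip's arm carries an upright brass knob, 12 mm thick (14 at its rim), 32 to 56 mm above this origin, to push or hold. The stops give 0.005 rad at 20 N; no more.
- clip_arm (a joint): Clip angle, rad, anticlockwise from above; stays where left. 0: open, rear stop, arm pointing (-0.93, -0.36) in the fixture's x, y; 1.2: home, hard front stop, arm along -y. Directions good to 0.26 only: the clip's foot, stops and all, is clamped askew, unmeasured: feel for the stop. The nose, 75 mm out, meets the blank at 0.5 to 1.1. Home: over 1.175. Back: under 0.04.
- marker_post: Blue post with an overhanging arm that guides the spring marker pin; origin under the pin's axis at the level of the fixture's top, at x = 0, y = -40 mm in the fixture, axes as the fixture's. It spans x = -15 to 57, y = -14 to 14 mm, 40 mm high without the pin. At most 30 N on post or cap.
- marker_cap (a point): Centre of the top of the red cap (26 mm across) of the marker pin, 85 mm above the bench at rest. It goes straight down 8 mm to a hard stop; the spring takes 2.4 N at the start and 7.2 N at the bottom.
- marker_pin (a joint): Travel of the red cap, m: 0 up, 0.008 fully down.
- loupe: Black eye loupe, 35 mm across, 20 mm high, origin under its centre; a bystander.
- parts_tin: White lidded parts tin, 46 mm across, 18 mm high, origin under its centre; a bystander.
- pliers: Red-handled pliers lying flat, 43 x 122 x 12 mm, origin under the centre; a bystander.
- steel_cup: Small steel cup, 72 mm across, 34 mm high, origin under its centre; a bystander.
Not all that is in view belongs to the job. Of the things that look like the blank, the larger one is meant.

How it is judged (in metres and radians):
On the way, in this order (a step that is already met when the one before it is completed fails the run):
1. the clip is swung fully home onto the blank, and the blank is flush along the fence (value of joint clip_arm above 1.175 rad and x of blank in the frame of stage between -0.002 and 0.002 m and angle between the x axis of blank and the x axis of stage, either way round below 0.04 rad and z of blank in the frame of stage below 0.016 m), for 0.2 s.
2. with the blank clipped, the marker cap is pressed all the way down (all of step 1 and value of joint marker_pin above 0.007 m), for 0.1 s.
3. the marker is up again and the clip is swung clear, right back to its rear stop (value of joint clip_arm below 0.04 rad and value of joint marker_pin below 0.0015 m), for 0.2 s.
At the end, for the whole second after the job is handed in: The clip is swung clear, back to its rear stop (reading below 0.04), the marker cap is up (within 1.5 mm), and the blank lies at rest on the fixture, flush along the fence within 2 mm and 0.04 rad (all of step 3 and linear speed of blank below 0.01 m/s and x of blank in the frame of stage between -0.002 and 0.002 m and angle between the x axis of blank and the x axis of stage, either way round below 0.04 rad and z of blank in the frame of stage below 0.016 m); the robot touches nothing.
It fails at once if the clip is pressed against its front or rear stop with more than about 20 N at the knob (the stops give 0.005 rad at 20 N) (value of joint clip_arm above 1.205 rad or value of joint clip_arm below -0.005 rad).
It fails at once if the marker cap is loaded with more than 30 N (contact force between any of the fingers, the arm and marker_post above 30 N).
It fails at once if the marker is pressed down while the blank is not clipped (value of joint marker_pin above 0.004 m and value of joint clip_arm below 1.1 rad).
It fails at once if a bystander is moved by more than 20 mm (distance of any of loupe, parts_tin, pliers, steel_cup from where it was at the start of the episode above 0.02 m).
It also fails if it takes over 72 s, if anything falls off the work surface, if the arm or the gripper's body presses on something with over 40 N, if the wrist force passes 120 N, or if a joint passes its speed limit or range.

ROBOT

A 6-joint arm with a two-finger parallel gripper is mounted at the origin on a cart in front of the work surface, level with it; the furniture and walls round the work are solid. World frame = base frame: x ahead of the robot, y to its left, z up, the work surface at z = 0. Lengths are in m, angles in degrees, forces in N, time in s.
With the tool pointing down it reaches from about 0.4 to 0.825 m from the base axis. Payload 7 kg.
Tool frame: the origin (TCP) lies midway between the tips of the shut fingers; the grasp point (between the pads) lies 19 mm behind it; z points along the fingers, y is the line along which they close (so a half turn about z gives the same grasp; the last joint's range is limited). The gripper opens to 88 mm and grips with 3 to 60 N. Pads are 19 mm wide; open, the fingers measure 130 mm over their backs; the gripper's body (78 mm by 193 mm) begins 47 mm behind the grasp point.
Start: joints at [-58.837, 20.546, 0.682, 0, -70.136, -16.507], TCP at [0.171, -0.653, 0.227] pointing down, gripper open.
Joint ranges: [-176.03, 176.03], [-82.01, 121.73], [-58.28, 71.71], [-173.87, 95.51], [-174.79, -0.11], [-173.66, 173.66]. Speed limits (degrees/s): [136.94, 136.94, 172.46, 180, 180, 180].

INTERFACE

Orientations are given as [roll, pitch, yaw] about the fixed x, y, z axes, in that order (R = Rz(yaw) Ry(pitch) Rx(roll)).
In Python, from plant import r gives the robot as it stands. The module is installed in compiled form; this text tells all that it offers.
- The arm moves only by the tool play_rows, never from a script. Its argument "rows" is a list of rows, each an object with "slide": the shift along the tool's x, y, z as a fraction of full scale, a list of three; "delta_rot": the turn, a rotation vector about the tool's x, y, z as a fraction of full scale, a list of three; "fingers": the opening, from -1 (shut) to 1 (fully open). In form: [{"slide": [x, y, z], "delta_rot": [rx, ry, rz], "fingers": fingers}, ...]. A call has 1 to 8 rows; each row shifts and turns the commanded pose from where the row before left it, along the tool's axes as they then stand; what a row does not reach is not made up. Full scale, the value 1, is 0.15 m for a shift and 0.08 rad for a turn. A row lasts 1/8 s, in which the tool goes at most 62.5 mm and 10.7 degrees, less where a joint would pass 70% of its speed; a pose out of reach is approached as far as the arm can. A call with a number of a shift or a turn outside -1 to 1 is refused whole. A call with a gripper value outside its range is refused whole. The fingers move at their own pace and stop on an object; "squeeze" is the grip in N (left out, the last holds). Time passes only in rows, so rows that do not move let the fingers close. It gives the time, the measured TCP pose, the force, the opening and the grip force at its end, in the units of the state.
- r.get_state(): the state, without advancing time (a new reading comes with each control period).
- r.capture(name): name is "side" or "top" or "wrist"; returns a dict with "image" (400x640x3 uint8, blue, green, red), "fx", "fy", "cx", "cy" (pixels), "R" (3x3) and "t" (3): a world point X has camera coordinates R X + t; the wrist camera has in their place "T_tool_cam" (4x4, takes a point from camera to tool coordinates, whose origin is the TCP and whose axes are the flange's). Camera axes: x right, y down, z forward; pixel columns grow to the right and rows downward; lengths in m; the calibration is good to about 2 mm. The wrist camera is an equidistant fisheye: a pixel r from the principal point sees the ray r / f radians off the axis. A picture is of the moment at which its call begins: read the wrist's pose just before it. There is no depth.
- r.close_job(): hands the job in; it is judged then, once.
The state is a dict: "time_s": time; "joints": joint angles; "qd": joint speeds; "joint_torque": joint torques, N m; "tcp_pos": TCP position; "eef_rot": TCP orientation; "contact_force": force on the tool from outside, world axes, zero at the start; "moment": the same for the moment, N m; "gripper_width": finger opening in m; "gripper_force": force on a finger pad.
Only numpy, scipy, OpenCV 4.12 (cv2) and the standard library are available. Lean on these libraries where they do the work, as an engineer would, in place of code of your own. Each camera call takes 0.05 s, during which the arm holds its last target. There are 200 camera calls.

## Working session

There is one attempt and no reset: what is moved stays moved. The work goes in short steps, Python scripts to look and compute and a tool call to move; the robot and the scene stay as the last step left them, time stands still between calls to the robot, and variables do not carry over. Pictures are saved under pics/ and viewed, at most 10 in all, crops included, and the job is handed in when it is done.

Besides the shell and the picture viewer there is one more tool, called after ">>>" in YAML: its name, and indented under it one key for each argument. play_rows: Moves the arm, as the interface text tells. Shift numbers are shares of 0.15 m and turn numbers shares of 0.08 rad, none past 1 either way. Its arguments: {"type":"object","properties":{"rows":{"type":"array"},"squeeze":{"type":"number"}},"required":["rows"]}

```bash
mkdir -p pics; python3 - <<'E'
from plant import r
import cv2,numpy as np
print(r.get_state())
for n in("side","top"):
    c=r.capture(n);cv2.imwrite(f"pics/{n}0.png",c["image"]);print(n,{k:np.round(v,4).tolist() for k,v in c.items() if k!="image"})
E
```

```text
{'time_s': 0.0, 'joints': array([-5.88371616e+01,  2.05913887e+01,  6.34829925e-01, -2.02422093e-02,
       -7.01369517e+01, -1.65066663e+01]), 'qd': array([-0.00937636, -0.02770687, -0.05281947,  0.00749479, -0.00046941,
       -0.03822618]), 'joint_torque': array([ 2.91819691e-03, -5.82720423e+01,  2.93063146e+01,  6.99763834e+00,
        6.72334674e-03, -1.74332413e-04]), 'tcp_pos': array([ 0.17063592, -0.65257147,  0.22563086]), 'eef_rot': array([ 1.79904936e+02, -8.32660428e-03, -1.65350714e+02]), 'contact_force': array([-0.25663739, -0.44203039, -0.21065687]), 'moment': array([-0.04138134,  0.00518143,  0.02301292]), 'gripper_force': 0.0, 'gripper_width': 0.0877688090721287}
side {'fx': 501.5401, 'fy': 501.5401, 'cx': 319.0267, 'cy': 203.9395, 'R': [[0.9433, -0.3313, 0.0207], [-0.189, -0.5871, -0.7871], [0.2729, 0.7386, -0.6164]], 't': [-0.5235, 0.0235, 1.5171]}
top {'fx': 444.8056, 'fy': 444.8056, 'cx': 312.1173, 'cy': 194.9865, 'R': [[0.0089, -0.9997, -0.024], [-0.9952, -0.0066, -0.0974], [0.0972, 0.0248, -0.995]], 't': [-0.2338, 0.478, 0.9848]}
```

View pics/top0.png

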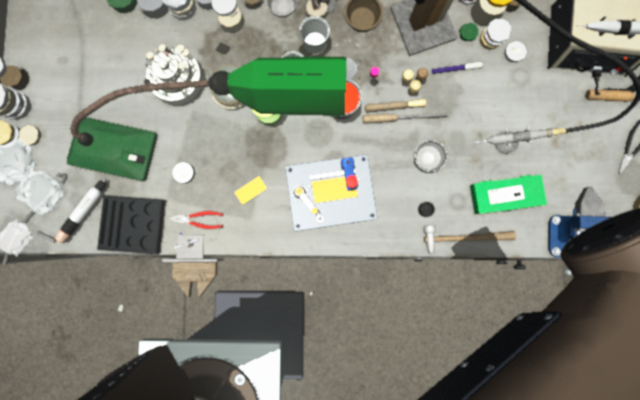

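View pics/side0.png

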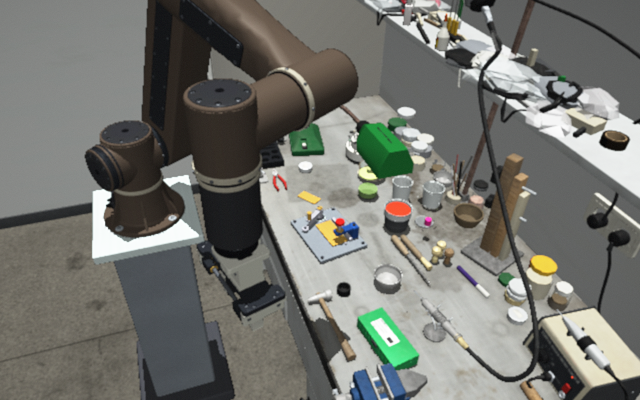

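The top view shows the fixture at about (331,193) with the larger brass blank at (334,190). The clip's knob end is near (300,192) and its pivot near (318,217) or the other way round. The red cap is at (351,181). The only lookalike for the blank is the small loose yellow plate at (250,190), which I reject because it is smaller and off the fixture. Next I measure the fixture and check a close crop.

```bash
cat > h.py <<'E'
import numpy as np,cv2
from scipy.spatial.transform import Rotation as Ro
def ray(c,uv,z):
    uv=np.atleast_2d(np.float64(uv));d=np.c_[(uv[:,0]-c["cx"])/c["fx"],(uv[:,1]-c["cy"])/c["fy"],np.ones(len(uv))]@c["R"]
    o=-c["R"].T@c["t"];return o+d*((z-o[2])/d[:,2])[:,None]
def proj(c,X):
    p=np.atleast_2d(X)@c["R"].T+c["t"];return np.c_[p[:,0]/p[:,2]*c["fx"]+c["cx"],p[:,1]/p[:,2]*c["fy"]+c["cy"]]
E
python3 - <<'E'
from h import *
from plant import r
c=r.capture("top");im=c["image"];hsv=cv2.cvtColor(im,cv2.COLOR_BGR2HSV)
x0,y0=270,140
cr=im[y0:y0+105,x0:x0+125]
cv2.imwrite("pics/crop.png",cv2.resize(cr,None,fx=5.5,fy=5.5,interpolation=cv2.INTER_CUBIC))
print("greys",[(p,im[p[1],p[0]].tolist()) for p in [(300,175),(365,205),(330,220),(280,210),(390,190),(340,163)]])
def blob(lo,hi,z,name):
    m=cv2.inRange(hsv,lo,hi);m[:, :275]=0;m[:,390:]=0;m[:145]=0;m[240:]=0
    n,l,s,ce=cv2.connectedComponentsWithStats(m)
    for i in range(1,n):
        if s[i,4]>15: print(name,s[i].tolist(),ce[i].round(1),ray(c,ce[i],z).round(4))
blob((20,120,120),(35,255,255),.017,"yellow")
blob((0,130,90),(8,255,255),.085,"red")
blob((105,130,60),(130,255,255),.052,"blue")
E
```

```text
greys [((300, 175), [239, 236, 230]), ((365, 205), [235, 231, 225]), ((330, 220), [239, 235, 230]), ((280, 210), [195, 206, 205]), ((390, 190), [206, 212, 209]), ((340, 163), [196, 184, 172])]
yellow [313, 178, 44, 24, 676] [331.6 189.7] [[ 0.4924 -0.2742  0.017 ]]
red [346, 177, 11, 10, 88] [351.5 181.6] [[ 0.5025 -0.3147  0.085 ]]
blue [342, 158, 11, 18, 144] [347.5 166.1] [[ 0.5409 -0.3082  0.052 ]]
```

View pics/crop.png

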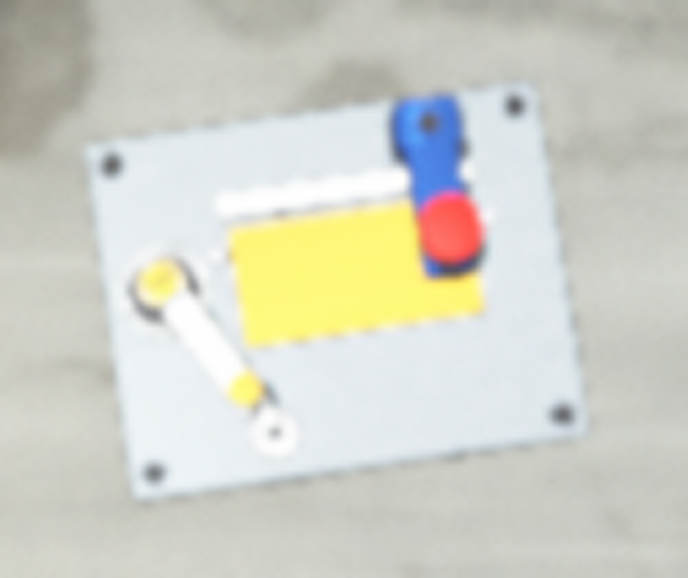

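The crop confirms the larger blank on the fixture. In crop pixels (5.5x), the pivot is at (160,285), the brass knob at (246,390) and the nose at (275,432). The cap is at (452,230), and the fixture corners are at (88,148), (535,85), (587,432) and (135,498).

```bash
python3 - <<'E'
from h import *
from plant import r
c=r.capture("top");im=c["image"];hsv=cv2.cvtColor(im,cv2.COLOR_BGR2HSV)
f=lambda p:np.array(p)/5.5+[270,140]-.41
cs=ray(c,f([(88,148),(535,85),(587,432),(135,498)]),.012)
print(cs.round(4),np.linalg.norm(np.roll(cs,-1,0)-cs,axis=1))
b,g,rr=[im[...,i].astype(int) for i in range(3)]
# refined: stage is bluish vs bench
m=((b-rr)>4).astype(np.uint8)|cv2.inRange(hsv,(18,100,100),(40,255,255))//255
m[:,:278]=0;m[:,384:]=0;m[:150]=0;m[238:]=0
m=cv2.morphologyEx(m*255,cv2.MORPH_CLOSE,np.ones((7,7)))
m=cv2.morphologyEx(m,cv2.MORPH_OPEN,np.ones((5,5)))
k=max(cv2.findContours(m,0,1)[0],key=cv2.contourArea)
box=ray(c,cv2.boxPoints(cv2.minAreaRect(k)),.012);print("auto",box.round(4),np.linalg.norm(np.roll(box,-1,0)-box,axis=1))
for C in(cs,box):
    o=C.mean(0);ys=C[np.argsort(C[:,1])];L=ys[2:].mean(0)-ys[:2].mean(0);yaw=np.arctan2(-L[0],L[1])
    Rz=Ro.from_euler("z",yaw).as_matrix();print("stage",o.round(4),"yaw",np.degrees(yaw))
    F=lambda x,y,z:(o*[1,1,0]+Rz@[x,y,z]).round(4)
    for n,q in dict(pivot=(-.001,.075,.012),cap=(0,-.04,.085),blank=(0,-.005,.017)).items():print(n,F(*q))
    for n,p,z in (("pivot",(162,283),.045),("knob",(246,389),.068),("cap",(452,230),.085)):
        X=ray(c,f(p),z)[0];print(" seen",n,X.round(4),"in stage",(Rz.T@(X-o*[1,1,0])).round(4))
S=r.capture("side");h2=cv2.cvtColor(S["image"],cv2.COLOR_BGR2HSV)
for n,lo,hi,z,guess in(("knobcap",(0,130,90),(8,255,255),.085,proj(S,F(0,-.04,.085))[0]),):
    mm=cv2.inRange(h2,lo,hi);n_,l,s,ce=cv2.connectedComponentsWithStats(mm);i=1+np.argmin(np.linalg.norm(ce[1:]-guess,axis=1));print(guess,ce[i],s[i],ray(S,ce[i],.083))
E
```

```text
[[ 0.546  -0.1684  0.012 ]
 [ 0.5735 -0.3546  0.012 ]
 [ 0.429  -0.3755  0.012 ]
 [ 0.4004 -0.1899  0.012 ]] [0.18827869 0.14594093 0.18779523 0.14715136]
auto [[ 0.5489 -0.1657  0.012 ]
 [ 0.5774 -0.356   0.012 ]
 [ 0.4273 -0.3767  0.012 ]
 [ 0.399  -0.1892  0.012 ]] [0.1924448  0.15144576 0.1895945  0.15172423]
stage [ 0.4872 -0.2721  0.012 ] yaw 8.580263696873608
pivot [ 0.475  -0.1981  0.012 ]
cap [ 0.4932 -0.3116  0.085 ]
blank [ 0.488 -0.277  0.017]
 seen pivot [ 0.486  -0.2018  0.045 ] in stage [0.0092 0.0697 0.045 ]
 seen knob [ 0.4421 -0.2363  0.068 ] in stage [-0.0392  0.0421  0.068 ]
 seen cap [ 0.5029 -0.3154  0.085 ] in stage [ 0.0091 -0.0452  0.085 ]
stage [ 0.4882 -0.2719  0.012 ] yaw 8.545636539682505
pivot [ 0.476  -0.1979  0.012 ]
cap [ 0.4941 -0.3115  0.085 ]
blank [ 0.4889 -0.2768  0.017 ]
 seen pivot [ 0.486  -0.2018  0.045 ] in stage [0.0082 0.0697 0.045 ]
 seen knob [ 0.4421 -0.2363  0.068 ] in stage [-0.0402  0.042   0.068 ]
 seen cap [ 0.5029 -0.3154  0.085 ] in stage [ 0.0081 -0.0452  0.085 ]
[336.42806661 220.83558955] [339.40816327 221.69387755] [336 218   8   8  49] [[ 0.5014859  -0.31521793  0.083     ]]
```

The cap and pivot are 115 mm apart and the knob sits 55.8 mm from the pivot, both as stated. The cap agrees across the two views, so the fixture's origin is simply not at the centre of its plate. Knob ≈ (0.442,-0.236), pivot ≈ (0.486,-0.202), cap ≈ (0.5025,-0.315). Moving over to the knob now.

>>> play_rows:
  rows:
    - {"slide":[-0.27,0.25,0],"delta_rot":[0,0,0],"fingers":-0.2}
    - {"slide":[-0.27,0.25,0],"delta_rot":[0,0,0],"fingers":-0.2}
    - {"slide":[-0.27,0.25,0],"delta_rot":[0,0,0],"fingers":-0.2}
    - {"slide":[-0.27,0.25,0],"delta_rot":[0,0,0],"fingers":-0.2}
    - {"slide":[-0.27,0.25,0],"delta_rot":[0,0,0],"fingers":-0.2}
    - {"slide":[-0.27,0.25,0],"delta_rot":[0,0,0],"fingers":-0.2}
    - {"slide":[-0.27,0.25,0],"delta_rot":[0,0,0],"fingers":-0.2}
    - {"slide":[-0.27,0.25,0],"delta_rot":[0,0,0],"fingers":-0.2}

```text
time_s: 1.25
tcp_pos: [0.409, -0.2792, 0.2268]
eef_rot: [-180.0, 0.0, -165.3]
contact_force: [0.8, -1.0, 0.2]
gripper_width: 0.0352
gripper_force: 0.0
```

>>> play_rows:
  rows:
    - {"slide":[0,0,0],"delta_rot":[0,0,-1],"fingers":-0.2}
    - {"slide":[0,0,0],"delta_rot":[0,0,-1],"fingers":-0.2}
    - {"slide":[0,0,0],"delta_rot":[0,0,-1],"fingers":-0.2}
    - {"slide":[0,0,0],"delta_rot":[0,0,-1],"fingers":-0.2}
    - {"slide":[0,0,0],"delta_rot":[0,0,-1],"fingers":-0.2}
    - {"slide":[0,0,0],"delta_rot":[0,0,-0.13],"fingers":-0.2}
    - {"slide":[0,0,0],"delta_rot":[0,0,0],"fingers":-0.2}

```text
time_s: 2.12
tcp_pos: [0.4083, -0.2808, 0.2266]
eef_rot: [-180.0, 0.0, -141.9]
contact_force: [0.3, 0.7, 1.3]
gripper_width: 0.0352
gripper_force: 0.0
```

```bash
cat >> h.py <<'E'
def to(s,X,yaw=None):
    R=Ro.from_euler("xyz",s["eef_rot"],degrees=True).as_matrix()
    d=R.T@(np.array(X)-s["tcp_pos"]);print("tool shift mm",(d*1e3).round(1),"total share",(d/.15).round(3))
    if yaw is not None: print("turn z share",-np.radians((yaw-s["eef_rot"][2]+180)%360-180)/.08)
E
python3 - <<'E'
from h import *
from plant import r
s=r.get_state();print(s["tcp_pos"],s["eef_rot"],s["joints"].round(1),s["contact_force"],s["gripper_width"],s["time_s"]);to(s,(.4421,-.2363,.12),-141.8)
E
```

```text
[ 0.40828035 -0.28079087  0.22659167] [-1.79997411e+02  3.17515912e-03 -1.41913616e+02] [-11.7   3.4 -21.4  -0.  -65.2 -40.2] [0.31424928 0.65966186 1.27327795] 0.035199074717504 2.125
tool shift mm [-54.1  14.2 106.6] total share [-0.36   0.094  0.711]
turn z share -0.02478705876151712
```

>>> play_rows:
  rows:
    - {"slide":[-0.18,0.047,0.2],"delta_rot":[0,0,0],"fingers":-0.2}
    - {"slide":[-0.18,0.047,0.2],"delta_rot":[0,0,0],"fingers":-0.2}
    - {"slide":[0,0,0.2],"delta_rot":[0,0,0],"fingers":-0.2}
    - {"slide":[0,0,0.11],"delta_rot":[0,0,0],"fingers":-0.2}
    - {"slide":[0,0,0],"delta_rot":[0,0,0],"fingers":-0.2}

```text
time_s: 2.75
tcp_pos: [0.4412, -0.2362, 0.119]
eef_rot: [179.9, -0.1, -141.9]
contact_force: [0.3, -0.3, 0.6]
gripper_width: 0.0349
gripper_force: 0.0
```

```bash
python3 - <<'E'
from h import *
from plant import r
s=r.get_state();print(s["tcp_pos"],s["eef_rot"],s["contact_force"]);to(s,(.4421,-.2363,.12))
c=r.capture("wrist");cv2.imwrite("pics/w1.png",c["image"]);print({k:np.round(v,4).tolist() for k,v in c.items() if k!="image"})
T=c["T_tool_cam"];R=Ro.from_euler("xyz",s["eef_rot"],degrees=True).as_matrix()
def pw(X):
    p=T[:3,:3].T@(R.T@(np.array(X)-s["tcp_pos"])-T[:3,3]);th=np.arccos(p[2]/np.linalg.norm(p));e=p[:2]/np.linalg.norm(p[:2]);return np.array([c["cx"],c["cy"]])+c["fx"]*th*e
for n,X in dict(knob=(.4421,-.2363,.068),pivot=(.486,-.2018,.045),cap=(.5025,-.315,.085)).items():print(n,pw(X))
E
```

```text
[ 0.44121505 -0.23615028  0.11896922] [ 1.79883608e+02 -1.10919398e-01 -1.41888009e+02] [ 0.27619674 -0.33686416  0.62993175]
tool shift mm [-0.6 -0.7 -1. ] total share [-0.004 -0.004 -0.007]
{'fx': 309.7069, 'fy': 309.7069, 'cx': 323.6029, 'cy': 203.7553, 'T_tool_cam': [[0.0006, -0.9624, -0.2716, 0.0736], [1.0, 0.0004, 0.0007, -0.0009], [-0.0006, -0.2716, 0.9624, -0.1582], [0.0, 0.0, 0.0, 1.0]]}
knob [323.57925833 224.3079088 ]
pivot [323.5305882  276.92463318]
cap [184.11421812 229.50294433]
```

View pics/w1.png

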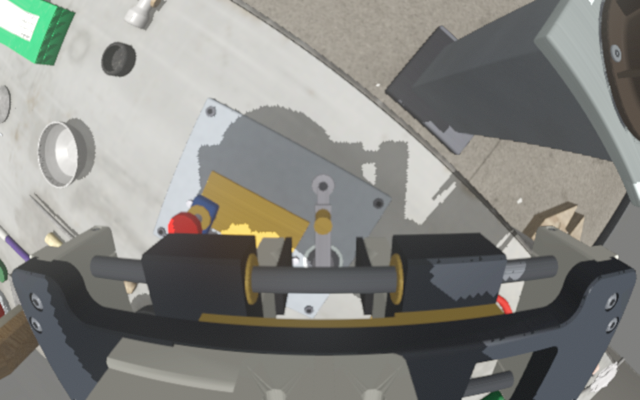

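The wrist view shows the knob at (323,217), centred between the fingers in line with the arm (pivot behind, nose at (323,186)). The cap is at (184,227), as predicted. Descending around the knob.

>>> play_rows:
  rows:
    - {"slide":[0,0,0.15],"delta_rot":[0,0,0],"fingers":-0.2}
    - {"slide":[0,0,0.15],"delta_rot":[0,0,0],"fingers":-0.2}
    - {"slide":[0,0,0.14],"delta_rot":[0,0,0],"fingers":-0.2}
    - {"slide":[0,0,0],"delta_rot":[0,0,0],"fingers":-0.5}
    - {"slide":[0,0,0],"delta_rot":[0,0,0],"fingers":-0.6}
    - {"slide":[0,0,0],"delta_rot":[0,0,0],"fingers":-0.6}
  squeeze: 5

```text
time_s: 3.55
tcp_pos: [0.4429, -0.2365, 0.0553]
eef_rot: [-179.9, 0.1, -141.8]
contact_force: [-0.6, -0.0, 0.0]
gripper_width: 0.0182
gripper_force: 0.0
```

>>> play_rows:
  rows:
    - {"slide":[0,-0.018,0],"delta_rot":[0,0,-0.625],"fingers":-0.6}
    - {"slide":[0,-0.018,0],"delta_rot":[0,0,-0.625],"fingers":-0.6}
    - {"slide":[0,-0.018,0],"delta_rot":[0,0,-0.625],"fingers":-0.6}
    - {"slide":[0,-0.018,0],"delta_rot":[0,0,-0.625],"fingers":-0.6}
    - {"slide":[0,-0.018,0],"delta_rot":[0,0,-0.625],"fingers":-0.6}
    - {"slide":[0,-0.018,0],"delta_rot":[0,0,-0.625],"fingers":-0.6}
    - {"slide":[0,-0.018,0],"delta_rot":[0,0,-0.625],"fingers":-0.6}
    - {"slide":[0,-0.018,0],"delta_rot":[0,0,-0.625],"fingers":-0.6}

```text
time_s: 4.55
tcp_pos: [0.4585, -0.2507, 0.0549]
eef_rot: [-179.9, 0.0, -118.8]
contact_force: [-0.7, 0.8, 0.2]
gripper_width: 0.0178
gripper_force: 0.2
```

```bash
cat >> h.py <<'E'
P=np.array([.486,-.2018])
def rep(s):
    R=Ro.from_euler("xyz",s["eef_rot"],degrees=True).as_matrix();d=s["tcp_pos"][:2]-P
    a=np.arctan2(d[1],d[0]);print("t",s["time_s"],"tcp",s["tcp_pos"].round(4),"yaw",s["eef_rot"][2].round(2),"radius",np.linalg.norm(d).round(4),"arm ang deg",np.degrees(a)%360,"F tool",(R.T@s["contact_force"]).round(1),"M",s["moment"].round(2),"w",s["gripper_width"].round(4),"gf",s["gripper_force"])
E
python3 - <<'E'
from h import *
from plant import r
rep(r.get_state())
E
```

```text
Traceback (most recent call last):
  File "h.py", line 15, in rep
    a=np.arctan2(d[1],d[0]);print("t",s["time_s"],"tcp",s["tcp_pos"].round(4),"yaw",s["eef_rot"][2].round(2),"radius",np.linalg.norm(d).round(4),"arm ang deg",np.degrees(a)%360,"F tool",(R.T@s["contact_force"]).round(1),"M",s["moment"].round(2),"w",s["gripper_width"].round(4),"gf",s["gripper_force"])
                                                                                                                                                                                                                                                         ^^^^^^^^^^^^^^^^^^^^^^^^
AttributeError: 'float' object has no attribute 'round'
```

>>> play_rows:
  rows:
    - {"slide":[0,-0.0147,0],"delta_rot":[0,0,-0.5],"fingers":-0.6}
    - {"slide":[0,-0.0147,0],"delta_rot":[0,0,-0.5],"fingers":-0.6}
    - {"slide":[0,-0.0147,0],"delta_rot":[0,0,-0.5],"fingers":-0.6}
    - {"slide":[0,-0.0147,0],"delta_rot":[0,0,-0.5],"fingers":-0.6}
    - {"slide":[0,-0.0147,0],"delta_rot":[0,0,-0.5],"fingers":-0.6}

```text
time_s: 5.18
tcp_pos: [0.4685, -0.2552, 0.0549]
eef_rot: [-179.9, 0.0, -107.4]
contact_force: [-0.5, 1.0, -0.1]
gripper_width: 0.0172
gripper_force: 0.2
```

```bash
sed -i 's/s\["gripper_width"\].round(4)/s["gripper_width"]/' h.py
cat > st.py <<'E'
from h import *
from plant import r
rep(r.get_state())
E
python3 st.py
```

```text
t 5.175 tcp [ 0.4685 -0.2552  0.0549] yaw -107.38 radius 0.0562 arm ang deg 251.8332965346972 F tool [-0.8  0.8  0.1] M [ 0.16  0.21 -0.01] w 0.017245789245453943 gf 0.2072300110012293
```

>>> play_rows:
  rows:
    - {"slide":[0,-0.0147,0],"delta_rot":[0,0,-0.5],"fingers":-0.6}
    - {"slide":[0,-0.0147,0],"delta_rot":[0,0,-0.5],"fingers":-0.6}
    - {"slide":[0,-0.0147,0],"delta_rot":[0,0,-0.5],"fingers":-0.6}
  squeeze: 30

```text
time_s: 5.55
tcp_pos: [0.4741, -0.2568, 0.0548]
eef_rot: [180.0, 0.0, -100.5]
contact_force: [-2.9, 2.0, 1.1]
gripper_width: 0.0172
gripper_force: 1.2
```

>>> play_rows:
  rows:
    - {"slide":[0,-0.0147,0],"delta_rot":[0,0,-0.5],"fingers":-0.6}
    - {"slide":[0,-0.0147,0],"delta_rot":[0,0,-0.5],"fingers":-0.6}

```text
time_s: 5.8
tcp_pos: [0.4769, -0.2572, 0.0544]
eef_rot: [179.8, 0.0, -96.0]
contact_force: [-6.6, 3.5, 5.6]
gripper_width: 0.0176
gripper_force: 3.8
```

>>> play_rows:
  rows:
    - {"slide":[0,-0.0147,0],"delta_rot":[0,0,-0.5],"fingers":-0.6}
    - {"slide":[0,-0.0147,0],"delta_rot":[0,0,-0.5],"fingers":-0.6}

```text
time_s: 6.05
tcp_pos: [0.4814, -0.2578, 0.0545]
eef_rot: [179.8, 0.0, -91.4]
contact_force: [-4.1, 1.1, 2.5]
gripper_width: 0.0176
gripper_force: 2.1
```

```bash
python3 st.py
```

```text
t 6.05 tcp [ 0.4814 -0.2578  0.0545] yaw -91.37 radius 0.0562 arm ang deg 265.2985123595114 F tool [-1.1  4.1 -2.5] M [ 0.47  1.63 -0.01] w 0.017624180521683668 gf 2.0833182334899902
```

>>> play_rows:
  rows:
    - {"slide":[0,-0.011,0],"delta_rot":[0,0,-0.375],"fingers":-0.6}
    - {"slide":[0,-0.011,0],"delta_rot":[0,0,-0.375],"fingers":-0.6}

```text
time_s: 6.3
tcp_pos: [0.4862, -0.2582, 0.0545]
eef_rot: [180.0, -0.0, -87.9]
contact_force: [-4.1, -0.6, 4.1]
gripper_width: 0.0175
gripper_force: 2.0
```

>>> play_rows:
  rows:
    - {"slide":[0,-0.011,0],"delta_rot":[0,0,-0.375],"fingers":-0.6}
    - {"slide":[0,-0.011,0],"delta_rot":[0,0,-0.375],"fingers":-0.6}

```text
time_s: 6.55
tcp_pos: [0.4899, -0.258, 0.0542]
eef_rot: [-180.0, -0.0, -84.4]
contact_force: [-3.8, -2.0, 3.9]
gripper_width: 0.0174
gripper_force: 2.1
```

>>> play_rows:
  rows:
    - {"slide":[0,-0.011,0],"delta_rot":[0,0,-0.375],"fingers":-0.6}
    - {"slide":[0,-0.011,0],"delta_rot":[0,0,-0.375],"fingers":-0.6}

```text
time_s: 6.8
tcp_pos: [0.4932, -0.2576, 0.0541]
eef_rot: [180.0, -0.0, -81.0]
contact_force: [-4.0, -1.9, 2.5]
gripper_width: 0.0176
gripper_force: 2.1
```

```bash
python3 st.py
```

```text
t 6.8 tcp [ 0.4932 -0.2576  0.0541] yaw -80.98 radius 0.0563 arm ang deg 277.3781488589758 F tool [ 1.3  4.2 -2.5] M [-0.7   1.63 -0.03] w 0.017630258789747194 gf 2.139516770839691
```

>>> play_rows:
  rows:
    - {"slide":[0,-0.0073,0],"delta_rot":[0,0,-0.25],"fingers":-0.6}
    - {"slide":[0,-0.0073,0],"delta_rot":[0,0,-0.25],"fingers":-0.6}
    - {"slide":[0,-0.0073,0],"delta_rot":[0,0,-0.25],"fingers":-0.6}

```text
time_s: 7.18
tcp_pos: [0.4964, -0.257, 0.0541]
eef_rot: [-180.0, -0.0, -77.6]
contact_force: [-3.5, -2.9, 3.4]
gripper_width: 0.0176
gripper_force: 2.1
```

>>> play_rows:
  rows:
    - {"slide":[0,-0.0073,0],"delta_rot":[0,0,-0.25],"fingers":-0.6}
    - {"slide":[0,-0.0073,0],"delta_rot":[0,0,-0.25],"fingers":-0.6}

```text
time_s: 7.42
tcp_pos: [0.4986, -0.2565, 0.0541]
eef_rot: [-180.0, -0.0, -75.3]
contact_force: [-2.8, -3.5, 2.8]
gripper_width: 0.0177
gripper_force: 2.1
```

>>> play_rows:
  rows:
    - {"slide":[0,-0.005,0],"delta_rot":[0,0,-0.17],"fingers":-0.6}

```text
time_s: 7.55
tcp_pos: [0.4993, -0.2563, 0.0541]
eef_rot: [-180.0, -0.0, -74.5]
contact_force: [-3.0, -3.4, 2.5]
gripper_width: 0.0178
gripper_force: 2.1
```

```bash
python3 st.py
```

```text
t 7.55 tcp [ 0.4993 -0.2563  0.0541] yaw -74.53 radius 0.0561 arm ang deg 283.7382798878669 F tool [ 2.4  3.8 -2.5] M [-1.27  1.41 -0.02] w 0.017804462450923958 gf 2.096783369779587
```

>>> play_rows:
  rows:
    - {"slide":[0,-0.0067,0],"delta_rot":[0,0,-0.22],"fingers":-0.6}
    - {"slide":[0,-0.0067,0],"delta_rot":[0,0,-0.22],"fingers":-0.6}

```text
time_s: 7.8
tcp_pos: [0.5013, -0.2558, 0.0541]
eef_rot: [-180.0, -0.0, -72.5]
contact_force: [-3.1, -3.8, 3.1]
gripper_width: 0.0175
gripper_force: 2.2
```

>>> play_rows:
  rows:
    - {"slide":[0,-0.005,0],"delta_rot":[0,0,-0.17],"fingers":-0.6}

```text
time_s: 7.92
tcp_pos: [0.502, -0.2555, 0.0541]
eef_rot: [-180.0, -0.0, -71.7]
contact_force: [-2.9, -4.7, 2.7]
gripper_width: 0.0174
gripper_force: 2.2
```

>>> play_rows:
  rows:
    - {"slide":[0,-0.004,0],"delta_rot":[0,0,-0.14],"fingers":-0.6}

```text
time_s: 8.05
tcp_pos: [0.5025, -0.2553, 0.0541]
eef_rot: [-180.0, -0.0, -71.1]
contact_force: [-4.0, -3.9, 3.0]
gripper_width: 0.0176
gripper_force: 2.1
```

```bash
python3 st.py
```

```text
t 8.05 tcp [ 0.5025 -0.2553  0.0541] yaw -71.1 radius 0.056 arm ang deg 287.1741470559724 F tool [ 2.4  5.1 -3. ] M [-1.42  1.4   0.03] w 0.017584841976840414 gf 2.0967118442058563
```

>>> play_rows:
  rows:
    - {"slide":[0,-0.004,0],"delta_rot":[0,0,-0.14],"fingers":-0.6}

```text
time_s: 8.18
tcp_pos: [0.5031, -0.2551, 0.0541]
eef_rot: [-180.0, -0.0, -70.5]
contact_force: [-4.0, -3.5, 2.0]
gripper_width: 0.0178
gripper_force: 2.2
```

>>> play_rows:
  rows:
    - {"slide":[0,-0.004,0],"delta_rot":[0,0,-0.14],"fingers":-0.6}

```text
time_s: 8.3
tcp_pos: [0.5037, -0.255, 0.0541]
eef_rot: [-180.0, -0.0, -69.8]
contact_force: [-3.4, -5.0, 2.2]
gripper_width: 0.0175
gripper_force: 2.2
```

>>> play_rows:
  rows:
    - {"slide":[0,-0.004,0],"delta_rot":[0,0,-0.14],"fingers":-0.6}

```text
time_s: 8.43
tcp_pos: [0.5041, -0.2548, 0.0541]
eef_rot: [180.0, -0.0, -69.2]
contact_force: [-4.4, -5.1, 2.0]
gripper_width: 0.0174
gripper_force: 2.8
```

```bash
python3 st.py
```

```text
t 8.425 tcp [ 0.5041 -0.2548  0.0541] yaw -69.18 radius 0.056 arm ang deg 288.8400982693772 F tool [ 3.2  5.9 -2. ] M [-1.75  1.76  0.03] w 0.017375383778851235 gf 2.782956585288048
```

Pad force is starting to rise (2.8). Smaller steps from here.

>>> play_rows:
  rows:
    - {"slide":[0,-0.002,0],"delta_rot":[0,0,-0.07],"fingers":-0.6}
    - {"slide":[0,0,0],"delta_rot":[0,0,0],"fingers":-0.6}

```text
time_s: 8.68
tcp_pos: [0.5041, -0.2547, 0.054]
eef_rot: [180.0, 0.0, -68.9]
contact_force: [-3.8, -5.2, 3.4]
gripper_width: 0.0173
gripper_force: 2.8
```

>>> play_rows:
  rows:
    - {"slide":[0,-0.002,0],"delta_rot":[0,0,0],"fingers":-0.6}
    - {"slide":[0,0,0],"delta_rot":[0,0,0],"fingers":-0.6}

```text
time_s: 8.93
tcp_pos: [0.5041, -0.2547, 0.054]
eef_rot: [179.9, 0.0, -68.9]
contact_force: [-4.1, -5.1, 3.4]
gripper_width: 0.0177
gripper_force: 3.1
```

```bash
python3 st.py
```

```text
t 8.925 tcp [ 0.5041 -0.2547  0.054 ] yaw -68.89 radius 0.0559 arm ang deg 288.9206240196661 F tool [ 3.2  5.7 -3.3] M [-1.96  1.92  0.04] w 0.017737263668850298 gf 3.1489846855401993
```

>>> play_rows:
  rows:
    - {"slide":[0,-0.006,0],"delta_rot":[0,0,0],"fingers":-0.6}
    - {"slide":[0,0,0],"delta_rot":[0,0,0],"fingers":-0.6}

```text
time_s: 9.18
tcp_pos: [0.5043, -0.2546, 0.054]
eef_rot: [179.9, 0.0, -68.9]
contact_force: [-7.1, -6.5, 4.7]
gripper_width: 0.0176
gripper_force: 4.3
```

>>> play_rows:
  rows:
    - {"slide":[0,-0.006,0],"delta_rot":[0,0,0],"fingers":-0.6}
    - {"slide":[0,0,0],"delta_rot":[0,0,0],"fingers":-0.6}

```text
time_s: 9.43
tcp_pos: [0.5045, -0.2546, 0.054]
eef_rot: [179.8, 0.0, -68.9]
contact_force: [-8.5, -7.8, 5.2]
gripper_width: 0.0178
gripper_force: 5.3
```

```bash
python3 st.py
```

```text
t 9.425 tcp [ 0.5045 -0.2546  0.054 ] yaw -68.89 radius 0.0559 arm ang deg 289.30261464786 F tool [ 4.2 10.8 -5.1] M [-3.08  3.23  0.07] w 0.017822119733647526 gf 5.3482165932655334
```

The stop is felt: force builds to about 11 N with almost no motion. Unloading, opening and lifting.

>>> play_rows:
  rows:
    - {"slide":[0,0.015,0],"delta_rot":[0,0,0],"fingers":-0.6}
    - {"slide":[0,0.015,0],"delta_rot":[0,0,0],"fingers":-0.6}
    - {"slide":[0,0,0],"delta_rot":[0,0,0],"fingers":-0.3}
    - {"slide":[0,0,0],"delta_rot":[0,0,0],"fingers":-0.2}

```text
time_s: 9.93
tcp_pos: [0.5027, -0.2551, 0.0541]
eef_rot: [-180.0, -0.0, -68.9]
contact_force: [0.1, -0.7, -0.4]
gripper_width: 0.0316
gripper_force: 0.0
```

>>> play_rows:
  rows:
    - {"slide":[0,0,-0.2],"delta_rot":[0,0,0],"fingers":-0.2}
    - {"slide":[0,0,-0.25],"delta_rot":[0,0,0],"fingers":-0.2}
    - {"slide":[0,0,-0.25],"delta_rot":[0,0,0],"fingers":-0.2}
    - {"slide":[0.25,0,-0.2],"delta_rot":[0,0,0],"fingers":-1}
    - {"slide":[0,0,0],"delta_rot":[0,0,0],"fingers":-1}

```text
time_s: 10.55
tcp_pos: [0.518, -0.2921, 0.1917]
eef_rot: [-179.8, -0.2, -68.9]
contact_force: [-1.2, 1.2, -1.2]
gripper_width: 0.0204
gripper_force: 0.0
```

```bash
python3 st.py; python3 - <<'E'
from h import *
from plant import r
s=r.get_state();to(s,(.5025,-.315,.10))
c=r.capture("wrist");cv2.imwrite("pics/w2.png",c["image"])
t=r.capture("side");cv2.imwrite("pics/s2.png",cv2.resize(t["image"][190:270,270:390],None,fx=6,fy=6,interpolation=2))
T=c["T_tool_cam"];R=Ro.from_euler("xyz",s["eef_rot"],degrees=True).as_matrix()
hsv=cv2.cvtColor(c["image"],cv2.COLOR_BGR2HSV);m=cv2.inRange(hsv,(0,140,60),(8,255,255))|cv2.inRange(hsv,(174,140,60),(180,255,255))
n,l,st,ce=cv2.connectedComponentsWithStats(m)
for i in range(1,n):
    if st[i,4]>60:
        q=ce[i]-[c["cx"],c["cy"]];rr=np.linalg.norm(q);th=rr/c["fx"];d=np.r_[q/rr*np.sin(th),np.cos(th)]
        D=R@T[:3,:3]@d;o=s["tcp_pos"]+R@T[:3,3];print(ce[i].round(),st[i],(o+D*(.083-o[2])/D[2]).round(4))
E
```

```text
t 10.55 tcp [ 0.518  -0.2921  0.1917] yaw -68.94 radius 0.0958 arm ang deg 289.50652633222177 F tool [-1.5  0.7  1.2] M [ 0.01  0.24 -0.02] w 0.020391739692682834 gf 0.0
tool shift mm [15.5 23.1 91.6] total share [0.103 0.154 0.611]
[162. 132.] [ 135   98   58   70 2922] [ 0.6851 -0.3014  0.083 ]
[347. 183.] [334 169  28  29 625] [ 0.5053 -0.3161  0.083 ]
```

View pics/w2.png

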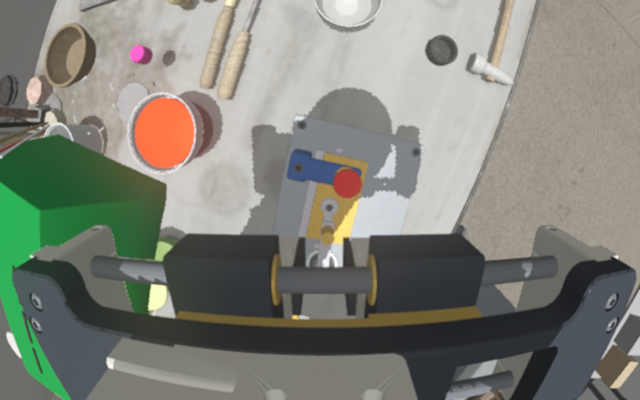

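Wrist view: the clip arm lies over the blank with its knob at (327,232) and nose at (329,208). The blank sits against the fence, and the cap is at (347,183). Now over the cap.

>>> play_rows:
  rows:
    - {"slide":[0.055,0.073,0.0],"delta_rot":[0,0,0],"fingers":-1}
    - {"slide":[0.055,0.073,0.2],"delta_rot":[0,0,0],"fingers":-1}
    - {"slide":[0,0,0.2],"delta_rot":[0,0,0],"fingers":-1}
    - {"slide":[0,0,0.2],"delta_rot":[0,0,0],"fingers":-1}
    - {"slide":[0,0,0],"delta_rot":[0,0,0],"fingers":-1}

```text
time_s: 11.28
tcp_pos: [0.4985, -0.313, 0.0962]
eef_rot: [179.7, 0.2, -68.9]
contact_force: [-0.8, 0.5, 0.8]
gripper_width: 0.0003
gripper_force: 0.0
```

```bash
python3 - <<'E'
from h import *
from plant import r
s=r.get_state();print(s["tcp_pos"],s["contact_force"],s["gripper_width"]);to(s,(.504,-.3155,.085))
t=r.capture("side");cv2.imwrite("pics/s3.png",cv2.resize(t["image"][170:270,260:400],None,fx=5.5,fy=5.5,interpolation=2))
E
```

```text
[ 0.49854168 -0.31303128  0.09623785] [-0.7676453   0.52957711  0.83985223] 0.0002553581936904116
tool shift mm [ 4.3 -4.3 11.2] total share [ 0.029 -0.028  0.075]
```

View pics/s3.png

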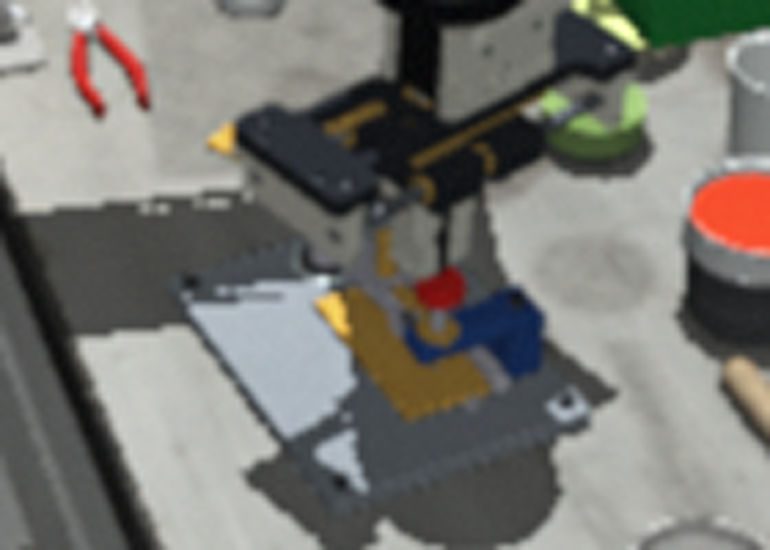

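The crop shows the shut fingers just above the red cap (440,288 in the crop), with the blank and clip in place. Centring and pressing in steps.

>>> play_rows:
  rows:
    - {"slide":[0.029,-0.028,0],"delta_rot":[0,0,0],"fingers":-1}
    - {"slide":[0,0,0.03],"delta_rot":[0,0,0],"fingers":-1}
    - {"slide":[0,0,0.03],"delta_rot":[0,0,0],"fingers":-1}
    - {"slide":[0,0,0.02],"delta_rot":[0,0,0],"fingers":-1}
    - {"slide":[0,0,0],"delta_rot":[0,0,0],"fingers":-1}

```text
time_s: 11.95
tcp_pos: [0.5063, -0.3162, 0.0868]
eef_rot: [180.0, 0.0, -68.9]
contact_force: [0.7, 0.4, 0.7]
gripper_width: 0.0003
gripper_force: 0.0
```

>>> play_rows:
  rows:
    - {"slide":[0,0,0.02],"delta_rot":[0,0,0],"fingers":-1}
    - {"slide":[0,0,0],"delta_rot":[0,0,0],"fingers":-1}

```text
time_s: 12.2
tcp_pos: [0.5069, -0.3164, 0.0842]
eef_rot: [-180.0, -0.0, -68.9]
contact_force: [-0.6, 0.8, 3.2]
gripper_width: 0.0003
gripper_force: 1.3
```

>>> play_rows:
  rows:
    - {"slide":[0,0,0.015],"delta_rot":[0,0,0],"fingers":-1}
    - {"slide":[0,0,0],"delta_rot":[0,0,0],"fingers":-1}

```text
time_s: 12.45
tcp_pos: [0.5068, -0.3164, 0.082]
eef_rot: [-180.0, -0.0, -68.9]
contact_force: [0.3, -0.1, 4.5]
gripper_width: 0.0004
gripper_force: 2.0
```

>>> play_rows:
  rows:
    - {"slide":[0,0,0.02],"delta_rot":[0,0,0],"fingers":-1}
    - {"slide":[0,0,0],"delta_rot":[0,0,0],"fingers":-1}

```text
time_s: 12.7
tcp_pos: [0.5069, -0.3164, 0.079]
eef_rot: [-180.0, -0.0, -68.9]
contact_force: [-0.4, 0.6, 5.4]
gripper_width: 0.0007
gripper_force: 2.9
```

>>> play_rows:
  rows:
    - {"slide":[0,0,0.015],"delta_rot":[0,0,0],"fingers":-1}
    - {"slide":[0,0,0],"delta_rot":[0,0,0],"fingers":-1}

```text
time_s: 12.95
tcp_pos: [0.5069, -0.3164, 0.0773]
eef_rot: [-180.0, -0.0, -68.9]
contact_force: [-1.0, 1.9, 8.3]
gripper_width: 0.0002
gripper_force: 4.5
```

>>> play_rows:
  rows:
    - {"slide":[0,0,0.007],"delta_rot":[0,0,0],"fingers":-1}
    - {"slide":[0,0,0],"delta_rot":[0,0,0],"fingers":-1}

```text
time_s: 13.2
tcp_pos: [0.507, -0.3165, 0.0772]
eef_rot: [-180.0, -0.1, -68.9]
contact_force: [-4.0, 3.1, 14.9]
gripper_width: 0.0005
gripper_force: 8.1
```

The cap is on its hard stop: z has stalled at 0.0772 and the force rose to 15 N. Brief hold, then up.

>>> play_rows:
  rows:
    - {"slide":[0,0,0],"delta_rot":[0,0,0],"fingers":-1}
    - {"slide":[0,0,-0.04],"delta_rot":[0,0,0],"fingers":-1}
    - {"slide":[0,0,-0.06],"delta_rot":[0,0,0],"fingers":-1}
    - {"slide":[0,0,-0.2],"delta_rot":[0,0,0],"fingers":-0.2}
    - {"slide":[0,0,-0.15],"delta_rot":[0,0,0],"fingers":-0.2}
    - {"slide":[0,0,0],"delta_rot":[0,0,0],"fingers":-0.2}

```text
time_s: 13.95
tcp_pos: [0.5074, -0.3165, 0.1447]
eef_rot: [-179.9, -0.1, -68.9]
contact_force: [-0.3, -0.2, -0.2]
gripper_width: 0.0253
gripper_force: 0.0
```

```bash
python3 st.py; python3 - <<'E'
from h import *
from plant import r
s=r.get_state();to(s,(.5027,-.2551,.12))
t=r.capture("top");cv2.imwrite("pics/t4.png",cv2.resize(t["image"][140:245,270:395],None,fx=5,fy=5,interpolation=2))
E
```

```text
t 13.95 tcp [ 0.5074 -0.3165  0.1447] yaw -68.9 radius 0.1166 arm ang deg 280.5815466811177 F tool [0.1 0.4 0.2] M [ 0.    0.12 -0.05] w 0.025283541179291956 gf 0.0
tool shift mm [-59.  -17.6  24.6] total share [-0.393 -0.118  0.164]
```

>>> play_rows:
  rows:
    - {"slide":[-0.13,-0.04,0],"delta_rot":[0,0,0],"fingers":-0.2}
    - {"slide":[-0.13,-0.04,0],"delta_rot":[0,0,0],"fingers":-0.2}
    - {"slide":[-0.133,-0.038,0],"delta_rot":[0,0,0],"fingers":-0.2}
    - {"slide":[0,0,0.16],"delta_rot":[0,0,0],"fingers":-0.2}
    - {"slide":[0,0,0],"delta_rot":[0,0,0],"fingers":-0.2}
    - {"slide":[0,0,0],"delta_rot":[0,0,0],"fingers":-0.2}

```text
time_s: 14.75
tcp_pos: [0.5021, -0.2545, 0.1194]
eef_rot: [180.0, -0.0, -68.9]
contact_force: [-0.1, -0.3, 0.4]
gripper_width: 0.035
gripper_force: 0.0
```

```bash
python3 - <<'E'
from h import *
from plant import r
s=r.get_state();rep(s);to(s,(.5027,-.2551,.0541))
E
```

```text
t 14.75 tcp [ 0.5021 -0.2545  0.1194] yaw -68.86 radius 0.0551 arm ang deg 286.98019543052794 F tool [ 0.2  0.2 -0.4] M [-0.02  0.11  0.07] w 0.0350064704925769 gf 0.0
tool shift mm [ 0.8 -0.4 65.3] total share [ 0.005 -0.002  0.435]
```

>>> play_rows:
  rows:
    - {"slide":[0.005,0,0.15],"delta_rot":[0,0,0],"fingers":-0.2}
    - {"slide":[0,0,0.15],"delta_rot":[0,0,0],"fingers":-0.2}
    - {"slide":[0,0,0.135],"delta_rot":[0,0,0],"fingers":-0.2}
    - {"slide":[0,0,0],"delta_rot":[0,0,0],"fingers":-0.5}
    - {"slide":[0,0,0],"delta_rot":[0,0,0],"fingers":-0.6}
    - {"slide":[0,0,0],"delta_rot":[0,0,0],"fingers":-0.6}

```text
time_s: 15.5
tcp_pos: [0.503, -0.2558, 0.0549]
eef_rot: [-179.9, -0.1, -68.9]
contact_force: [0.7, 0.2, -0.2]
gripper_width: 0.0184
gripper_force: 0.0
```

>>> play_rows:
  rows:
    - {"slide":[0,0.018,0],"delta_rot":[0,0,0.3],"fingers":-0.6}
    - {"slide":[0,0.0147,0],"delta_rot":[0,0,0.5],"fingers":-0.6}
    - {"slide":[0,0.0147,0],"delta_rot":[0,0,0.5],"fingers":-0.6}

```text
time_s: 15.88
tcp_pos: [0.4964, -0.2577, 0.0543]
eef_rot: [-179.9, -0.0, -75.0]
contact_force: [3.7, 3.6, -1.0]
gripper_width: 0.0174
gripper_force: 1.9
```

```bash
python3 st.py
```

```text
t 15.875 tcp [ 0.4964 -0.2577  0.0543] yaw -75.0 radius 0.0569 arm ang deg 280.5666174653874 F tool [-2.6 -4.5  1. ] M [ 1.31 -0.97  0.09] w 0.01743048903615655 gf 1.9160433858633041
```

>>> play_rows:
  rows:
    - {"slide":[0,0.0147,0],"delta_rot":[0,0,0.5],"fingers":-0.6}
    - {"slide":[0,0.0147,0],"delta_rot":[0,0,0.5],"fingers":-0.6}
    - {"slide":[0,0.0147,0],"delta_rot":[0,0,0.5],"fingers":-0.6}
    - {"slide":[0,0.0147,0],"delta_rot":[0,0,0.5],"fingers":-0.6}
    - {"slide":[0,0.0147,0],"delta_rot":[0,0,0.5],"fingers":-0.6}
    - {"slide":[0,0.0147,0],"delta_rot":[0,0,0.5],"fingers":-0.6}

```text
time_s: 16.62
tcp_pos: [0.484, -0.2599, 0.0545]
eef_rot: [-179.8, -0.0, -88.7]
contact_force: [4.6, 2.9, -0.5]
gripper_width: 0.0177
gripper_force: 1.9
```

```bash
python3 st.py
```

```text
t 16.625 tcp [ 0.484  -0.2599  0.0545] yaw -88.73 radius 0.0581 arm ang deg 268.0657477175597 F tool [-2.8 -4.6  0.5] M [ 1.08 -1.22 -0.  ] w 0.01769804197528027 gf 1.8522335216403008
```

>>> play_rows:
  rows:
    - {"slide":[-0.0025,0.0147,0],"delta_rot":[0,0,0.5],"fingers":-0.6}
    - {"slide":[-0.0025,0.0147,0],"delta_rot":[0,0,0.5],"fingers":-0.6}
    - {"slide":[-0.0025,0.0147,0],"delta_rot":[0,0,0.5],"fingers":-0.6}
    - {"slide":[-0.0025,0.0147,0],"delta_rot":[0,0,0.5],"fingers":-0.6}
    - {"slide":[-0.0025,0.0147,0],"delta_rot":[0,0,0.5],"fingers":-0.6}
    - {"slide":[-0.0025,0.0147,0],"delta_rot":[0,0,0.5],"fingers":-0.6}
    - {"slide":[-0.0025,0.0147,0],"delta_rot":[0,0,0.5],"fingers":-0.6}
    - {"slide":[-0.0025,0.0147,0],"delta_rot":[0,0,0.5],"fingers":-0.6}

```text
time_s: 17.62
tcp_pos: [0.4655, -0.2553, 0.0543]
eef_rot: [-179.9, 0.0, -107.1]
contact_force: [1.8, -0.2, -0.3]
gripper_width: 0.0174
gripper_force: 0.3
```

```bash
python3 st.py
```

```text
t 17.625 tcp [ 0.4655 -0.2553  0.0543] yaw -107.08 radius 0.0573 arm ang deg 249.07476058961134 F tool [-0.4 -1.8  0.3] M [-0.15 -0.06  0.08] w 0.01744276464862709 gf 0.25135019794106483
```

>>> play_rows:
  rows:
    - {"slide":[-0.0015,0.0147,0],"delta_rot":[0,0,0.5],"fingers":-0.6}
    - {"slide":[-0.0015,0.0147,0],"delta_rot":[0,0,0.5],"fingers":-0.6}
    - {"slide":[-0.0015,0.0147,0],"delta_rot":[0,0,0.5],"fingers":-0.6}
    - {"slide":[-0.0015,0.0147,0],"delta_rot":[0,0,0.5],"fingers":-0.6}
    - {"slide":[-0.0015,0.0147,0],"delta_rot":[0,0,0.5],"fingers":-0.6}
    - {"slide":[-0.0015,0.0147,0],"delta_rot":[0,0,0.5],"fingers":-0.6}
    - {"slide":[-0.0015,0.0147,0],"delta_rot":[0,0,0.5],"fingers":-0.6}
    - {"slide":[-0.0015,0.0147,0],"delta_rot":[0,0,0.5],"fingers":-0.6}

```text
time_s: 18.62
tcp_pos: [0.4503, -0.2462, 0.0543]
eef_rot: [-179.9, 0.0, -125.4]
contact_force: [-0.1, -0.5, 0.5]
gripper_width: 0.0175
gripper_force: 0.3
```

>>> play_rows:
  rows:
    - {"slide":[0,0.011,0],"delta_rot":[0,0,0.375],"fingers":-0.6}
    - {"slide":[0,0.011,0],"delta_rot":[0,0,0.375],"fingers":-0.6}
    - {"slide":[0,0.011,0],"delta_rot":[0,0,0.375],"fingers":-0.6}

```text
time_s: 19.0
tcp_pos: [0.4463, -0.2431, 0.0539]
eef_rot: [-180.0, 0.0, -130.5]
contact_force: [0.2, -0.6, 0.3]
gripper_width: 0.0174
gripper_force: 0.2
```

```bash
python3 st.py
```

```text
t 19.0 tcp [ 0.4463 -0.2431  0.0539] yaw -130.55 radius 0.0573 arm ang deg 226.10639708106152 F tool [ 0.3 -0.5 -0.3] M [ 0.02 -0.15 -0.02] w 0.01738735456898452 gf 0.2147658308967948
```

>>> play_rows:
  rows:
    - {"slide":[0,0.009,0],"delta_rot":[0,0,0.3],"fingers":-0.6}
    - {"slide":[0,0.009,0],"delta_rot":[0,0,0.3],"fingers":-0.6}
    - {"slide":[0,0.009,0],"delta_rot":[0,0,0.3],"fingers":-0.6}
    - {"slide":[0,0.006,0],"delta_rot":[0,0,0.2],"fingers":-0.6}

```text
time_s: 19.5
tcp_pos: [0.4425, -0.2397, 0.0537]
eef_rot: [180.0, -0.0, -135.5]
contact_force: [0.2, -0.4, -0.5]
gripper_width: 0.0174
gripper_force: 0.2
```

>>> play_rows:
  rows:
    - {"slide":[0,0.006,0],"delta_rot":[0,0,0.2],"fingers":-0.6}
    - {"slide":[0,0.006,0],"delta_rot":[0,0,0.2],"fingers":-0.6}

```text
time_s: 19.75
tcp_pos: [0.4413, -0.2385, 0.0538]
eef_rot: [-180.0, 0.0, -137.4]
contact_force: [0.7, -0.1, -0.5]
gripper_width: 0.0178
gripper_force: 0.2
```

>>> play_rows:
  rows:
    - {"slide":[0,0.005,0],"delta_rot":[0,0,0.17],"fingers":-0.6}
    - {"slide":[0,0.005,0],"delta_rot":[0,0,0.17],"fingers":-0.6}

```text
time_s: 20.0
tcp_pos: [0.4403, -0.2373, 0.0538]
eef_rot: [180.0, -0.0, -138.9]
contact_force: [0.9, -0.1, -1.2]
gripper_width: 0.018
gripper_force: 0.2
```

```bash
python3 st.py
```

```text
t 20.0 tcp [ 0.4403 -0.2373  0.0538] yaw -138.92 radius 0.0579 arm ang deg 217.8662101871707 F tool [-0.6 -0.7  1.2] M [-0.02 -0.14 -0.03] w 0.018012037253487052 gf 0.18584084697067738
```

>>> play_rows:
  rows:
    - {"slide":[0,0.005,0],"delta_rot":[0,0,0.17],"fingers":-0.6}
    - {"slide":[0,0.004,0],"delta_rot":[0,0,0.1],"fingers":-0.6}

```text
time_s: 20.25
tcp_pos: [0.4394, -0.2363, 0.0538]
eef_rot: [-180.0, 0.0, -140.1]
contact_force: [0.1, 0.4, -1.0]
gripper_width: 0.0172
gripper_force: 0.2
```

>>> play_rows:
  rows:
    - {"slide":[0,0.004,0],"delta_rot":[0,0,0.1],"fingers":-0.6}

```text
time_s: 20.38
tcp_pos: [0.439, -0.2359, 0.0538]
eef_rot: [-180.0, 0.0, -140.6]
contact_force: [0.2, 0.1, -0.9]
gripper_width: 0.0175
gripper_force: 0.2
```

>>> play_rows:
  rows:
    - {"slide":[0,0.004,0],"delta_rot":[0,0,0.1],"fingers":-0.6}

```text
time_s: 20.5
tcp_pos: [0.4386, -0.2354, 0.0538]
eef_rot: [180.0, 0.0, -141.1]
contact_force: [1.0, 0.0, -0.2]
gripper_width: 0.0175
gripper_force: 0.2
```

>>> play_rows:
  rows:
    - {"slide":[0,0.004,0],"delta_rot":[0,0,0.1],"fingers":-0.6}

```text
time_s: 20.62
tcp_pos: [0.4383, -0.2349, 0.0538]
eef_rot: [-180.0, 0.0, -141.5]
contact_force: [1.0, -0.3, 0.1]
gripper_width: 0.0175
gripper_force: 0.2
```

```bash
python3 st.py
```

```text
t 20.625 tcp [ 0.4383 -0.2349  0.0538] yaw -141.51 radius 0.0581 arm ang deg 214.77260473732994 F tool [-0.6 -0.9 -0.1] M [-0.01 -0.17 -0.03] w 0.01745083905768332 gf 0.18436633050441742
```

>>> play_rows:
  rows:
    - {"slide":[0,0.004,0],"delta_rot":[0,0,0.1],"fingers":-0.6}

```text
time_s: 20.75
tcp_pos: [0.4379, -0.2345, 0.0538]
eef_rot: [-180.0, 0.0, -142.0]
contact_force: [0.3, 0.1, 0.2]
gripper_width: 0.0176
gripper_force: 0.2
```

>>> play_rows:
  rows:
    - {"slide":[0,0.004,0],"delta_rot":[0,0,0.1],"fingers":-0.6}

```text
time_s: 20.88
tcp_pos: [0.4375, -0.234, 0.0538]
eef_rot: [180.0, -0.0, -142.4]
contact_force: [0.7, 0.7, 0.7]
gripper_width: 0.0173
gripper_force: 0.2
```

>>> play_rows:
  rows:
    - {"slide":[0,0.004,0],"delta_rot":[0,0,0.1],"fingers":-0.6}

```text
time_s: 21.0
tcp_pos: [0.4372, -0.2335, 0.0538]
eef_rot: [-180.0, -0.0, -142.9]
contact_force: [0.9, 0.2, -0.1]
gripper_width: 0.0177
gripper_force: 0.5
```

>>> play_rows:
  rows:
    - {"slide":[0,0.004,0],"delta_rot":[0,0,0.1],"fingers":-0.6}

```text
time_s: 21.12
tcp_pos: [0.4372, -0.2332, 0.0539]
eef_rot: [-180.0, 0.0, -143.3]
contact_force: [2.1, -2.6, -0.3]
gripper_width: 0.0176
gripper_force: 1.4
```

```bash
python3 st.py
```

```text
t 21.125 tcp [ 0.4372 -0.2332  0.0539] yaw -143.34 radius 0.0581 arm ang deg 212.74244762144497 F tool [-0.2 -3.4  0.3] M [-0.8  -0.57 -0.04] w 0.01762874388357823 gf 1.4106475934386253
```

Rear stop touched. Pushing slightly more to confirm, then releasing.

>>> play_rows:
  rows:
    - {"slide":[0,0.005,0],"delta_rot":[0,0,0],"fingers":-0.6}
    - {"slide":[0,0,0],"delta_rot":[0,0,0],"fingers":-0.6}

```text
time_s: 21.38
tcp_pos: [0.4371, -0.2329, 0.054]
eef_rot: [-179.9, 0.0, -143.3]
contact_force: [2.8, -5.2, -0.7]
gripper_width: 0.0177
gripper_force: 2.7
```

>>> play_rows:
  rows:
    - {"slide":[0,0.005,0],"delta_rot":[0,0,0],"fingers":-0.6}
    - {"slide":[0,0,0],"delta_rot":[0,0,0],"fingers":-0.6}

```text
time_s: 21.62
tcp_pos: [0.4371, -0.2326, 0.0542]
eef_rot: [-179.9, 0.0, -143.3]
contact_force: [3.0, -6.9, -2.3]
gripper_width: 0.0178
gripper_force: 3.8
```

>>> play_rows:
  rows:
    - {"slide":[0,-0.014,0],"delta_rot":[0,0,0],"fingers":-0.6}
    - {"slide":[0,-0.013,0],"delta_rot":[0,0,0],"fingers":-0.6}
    - {"slide":[0,0,0],"delta_rot":[0,0,0],"fingers":-0.3}
    - {"slide":[0,0,0],"delta_rot":[0,0,0],"fingers":-0.2}
    - {"slide":[0,0,-0.2],"delta_rot":[0,0,0],"fingers":-0.2}
    - {"slide":[0,0,-0.3],"delta_rot":[0,0,0],"fingers":-0.2}
    - {"slide":[0,0,-0.3],"delta_rot":[0,0,0],"fingers":-0.2}
    - {"slide":[0,0,-0.3],"delta_rot":[0,0,0],"fingers":-0.2}

```text
time_s: 22.62
tcp_pos: [0.4379, -0.2349, 0.2203]
eef_rot: [180.0, 0.0, -143.3]
contact_force: [1.0, -0.9, -0.7]
gripper_width: 0.0349
gripper_force: 0.0
```

>>> play_rows:
  rows:
    - {"slide":[0.3,-0.3,0],"delta_rot":[0,0,0],"fingers":-0.2}
    - {"slide":[0.3,-0.3,0],"delta_rot":[0,0,0],"fingers":-0.2}
    - {"slide":[0.3,-0.3,0],"delta_rot":[0,0,0],"fingers":-0.2}
    - {"slide":[0,0,0],"delta_rot":[0,0,0],"fingers":-0.2}

```text
time_s: 23.12
tcp_pos: [0.4097, -0.4238, 0.2176]
eef_rot: [179.9, -0.1, -143.6]
contact_force: [-0.4, 0.4, 0.4]
gripper_width: 0.0351
gripper_force: 0.0
```

```bash
python3 - <<'E'
from h import *
from plant import r
s=r.get_state();rep(s)
t=r.capture("top");cv2.imwrite("pics/t5.png",cv2.resize(t["image"][140:245,270:395],None,fx=5.5,fy=5.5,interpolation=2))
E
```

```text
t 23.125 tcp [ 0.4097 -0.4238  0.2176] yaw -143.59 radius 0.2348 arm ang deg 251.03894414504796 F tool [ 0.1  0.6 -0.4] M [0.13 0.04 0.03] w 0.0351225221893767 gf 0.0
```

View pics/t5.png

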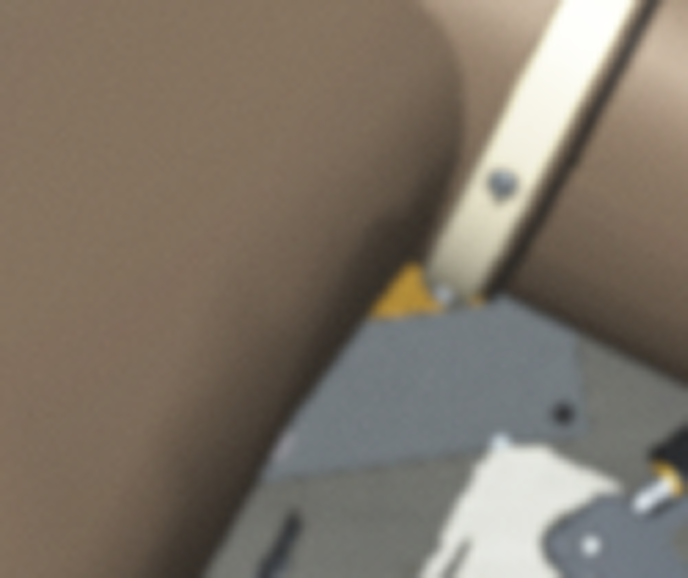

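The arm hides the fixture; moving it aside, back to the start area.

>>> play_rows:
  rows:
    - {"slide":[0.32,-0.065,0],"delta_rot":[0,0,0],"fingers":-0.2}
    - {"slide":[0.32,-0.065,0],"delta_rot":[0,0,0],"fingers":-0.2}
    - {"slide":[0.32,-0.065,0],"delta_rot":[0,0,0],"fingers":-0.2}
    - {"slide":[0.32,-0.065,0],"delta_rot":[0,0,0],"fingers":-0.2}
    - {"slide":[0.32,-0.065,0],"delta_rot":[0,0,0],"fingers":-0.2}
    - {"slide":[0.32,-0.065,0],"delta_rot":[0,0,0],"fingers":-0.2}
    - {"slide":[0,0,0],"delta_rot":[0,0,0],"fingers":-0.2}
    - {"slide":[0,0,0],"delta_rot":[0,0,0],"fingers":-0.2}

```text
time_s: 24.18
tcp_pos: [0.2157, -0.6387, 0.2186]
eef_rot: [180.0, 0.0, -143.3]
contact_force: [0.9, 0.4, -1.3]
gripper_width: 0.0349
gripper_force: 0.0
```

```bash
python3 - <<'E'
from h import *
from plant import r
t=r.capture("top");cv2.imwrite("pics/t6.png",cv2.resize(t["image"][140:245,270:395],None,fx=5.5,fy=5.5,interpolation=2))
E
```

```text
(no output)
```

View pics/t6.png

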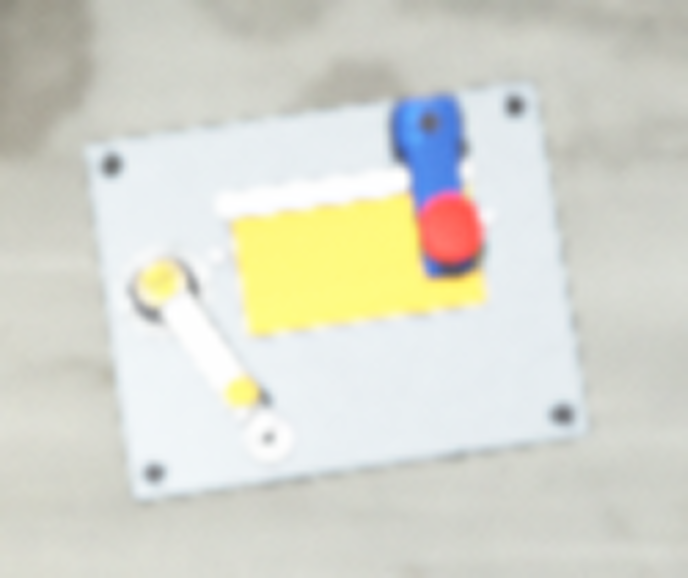

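The final view shows the clip back at its rear stop with its knob at (242,391), the blank flush against the fence along its length, and the cap up at (450,230). Handing in.

```bash
python3 -c "
from plant import r
print(r.close_job())"
```

```text
the job is handed in; nothing more can be done
None
```

I handed the job in at about 24 s of the 72 s allowed, but the hand-in returned no verdict. The clip was swung home to its front stop (about 11 N), the cap pressed to its hard stop (about 15 N) and released, and the clip swung back to its rear stop (about 7.5 N); the last picture shows the blank flush at the fence.

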